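Load the press jig and hold its flap at the balance point

TASK

Lay the black rubber block flat and square, fully down, in the blue-edged pocket of the press jig and let go of it. Then grip the handle bar of the jig's yellow flap, swing the flap up from where it leans back to its balance point, standing upright so that it would fall neither way, and finish with the gripper still holding it steady there (a helper will fit the lid stay). Do not let the flap tip over towards the block, and leave the other things on the bench where they are.

Things in the scene. Friction and masses are not known exactly. Their poses are not given: they have to be found in the camera images.
- block_center (a point): Black rubber block, 100 long x 50 wide x 22 high (mm), 0.2 kg, loose, lying flat on the bench to the right of the jig. This point is its centre, 11 mm above its underside. Its y axis runs along the 100 mm length, x along the 50 mm width, z up. Either end may go to either end of the pocket.
- press_jig: Press jig fixed to the bench: dark steel base plate 215 x 130 x 18 mm with a pocket of blue locators and a yellow flap hinged behind it. Origin on the bench surface under the pocket's centre; x points from pocket to hinge (roughly away from the robot), y along the hinge axis, z up. The plate reaches from x = -75 to x = +140 mm.
- pocket (a point): Centre of the pocket's floor, 18 mm above the bench, axes as the jig's. Pocket 106 mm along x, 54 mm along y (clearance of 3 and 2 mm on each side of the block); its locators stand 9 mm above the floor with steep lead-ins, 3 mm wide, in their top half. Each long side has a gap 62 mm long at its middle where nothing stands above the floor, for fingers that carry the block by its 50 mm width.
- flap_hinge (a point): Centre of the flap's hinge axis: 75 mm along the jig's x from the pocket's centre and 46 mm above the bench. The axis runs along the jig's y.
- flap_angle (a joint): Flap angle (rad): 0 = leaning back on its stops (start), 0.75 = upright, its balance point, 2.32 = shut over the pocket. The hinge is nearly free, without spring: off upright the flap falls. It weighs 0.45 kg with handle; moving it takes under 2 N at the bar. Yellow plate 130 x 80 x 10 mm, its outer edge 145 mm from the hinge axis.
- bar_center (a point): Middle of the flap's handle bar: round steel, 14 mm diameter, 86 mm long, parallel to the hinge, in the flap's plane, 190 mm from the hinge axis. Two side arms, 64 mm apart inside, leave a 38 mm gap between bar and plate edge. At the start it is 185 mm above the bench, 130 mm behind the hinge; upright 236 mm, over the hinge. Pinched from above, it turns between the fingers as the flap swings.
- press_flap: The hinged flap: yellow plate with the steel handle bar at its free end. Its origin lies on the hinge axis, at the flap_hinge point; its -x axis points from the hinge to the bar.
- rubber_block: The same black rubber block; origin at the centre of its underside.
- tape_roll: Roll of black tape, 62 mm across, 19 mm high; bystander. Origin under its centre.
- pliers: Pliers with red handles, 182 mm long, 14 mm high; bystander. Origin under the centre.
- black_box: Small black box, 50 x 85 x 30 mm, on the left; bystander. Origin under its centre.
Mind the look-alikes: they are no part of the job. Leave any green or orange look-alike of the rubber_block alone.

How it is judged:
By the outcome, as a careful person would: the job done as asked, in the order asked, and still so for the second after the job is handed in, while the arm keeps its last pose, push and grip.
It also fails if it takes over 58 s, if anything falls off the work surface, if the arm or the gripper's body presses on something with over 40 N, if the wrist force passes 120 N, or if a joint passes its speed limit or range.

ROBOT

A 6-joint arm with a two-finger parallel gripper is mounted at the origin on a cart in front of the work surface, level with it; the furniture and walls round the work are solid. World frame = base frame: x ahead of the robot, y to its left, z up, the work surface at z = 0. Lengths are in m, angles in rad, forces in N, time in s.
With the tool pointing down it reaches from about 0.35 to 0.85 m from the base axis. Payload 8.1 kg.
Tool frame: the origin (TCP) lies midway between the tips of the shut fingers; the grasp point (between the pads) lies robot.grip_depth behind it (robot.grip_depth is the distance from the TCP to the grasp point, in m); z points along the fingers, y is the line along which they close (so a half turn about z gives the same grasp; the last joint's range is limited). The gripper opens to 93 mm and grips with 3 to 60 N. Pads are 15 mm wide; open, the fingers measure 128 mm over their backs; the gripper's body (75 mm by 188 mm) begins 65 mm behind the grasp point.
Start: joints at [-1.261, 0.13, 1.488, -0, 1.523, -0.085], TCP at [0.231, -0.554, 0.197] pointing down, gripper open.
Joint ranges: [-2.96, 2.96], [-0.89, 2.26], [0.02, 2.5], [-1.34, 4.48], [0, 2.73], [-2.66, 2.66]. Speed limits (rad/s): [2.39, 2.39, 2.79, 3.14, 3.14, 3.14].

INTERFACE

Orientations are given as a rotation vector (axis times angle).
In Python, from plant import robot gives the robot as it stands.
- The arm moves only by the tool carry_out, never from a script. Its argument "rows" is a list of rows, each a list of 6 numbers: the shift along the tool's x, y, z in m, then the turn, a rotation vector about the tool's x, y, z in degrees. A call has 1 to 12 rows; each row is the pose to reach, as a shift and turn from the pose commanded when the call began, along the tool's axes at that moment; what a row does not reach only later rows make up. A row lasts 1/8 s, in which the tool goes at most 62.5 mm and 10.7 degrees, less where a joint would pass 70% of its speed; a pose out of reach is approached as far as the arm can. A call with a gripper value outside its range is refused whole. "jaw" is the closure in counts, from 0 (fully open) to 255 (shut), set as the call begins (left out, the last holds). The fingers move at their own pace and stop on an object; "force" is the grip in N (left out, the last holds). Time passes only in rows, so rows that repeat a pose let the fingers close. It gives the time, the measured TCP pose, the force, the opening and the grip force at its end, in the units of the state.
- robot.read_state(): the state, without advancing time (a new reading comes with each control period).
- robot.read_camera(name): name is "scene" or "top" or "wrist"; returns the picture (400x640x3 uint8, red, green, blue); there is no depth.
- robot.camera_model(name): a dict with "fx", "fy", "cx", "cy" (pixels), "dist" ([k1, k2, p1, p2, k3] as OpenCV has them; the pictures are not rectified), "R" (3x3) and "t" (3): a world point X has camera coordinates R X + t; the wrist camera has in their place "mount" (4x4, takes a point from camera to tool coordinates, whose origin is the TCP and whose axes are the flange's). Camera axes: x right, y down, z forward; pixel columns grow to the right and rows downward; lengths in m; the calibration is good to about 2 mm. A picture is of the moment at which its call begins: read the wrist's pose just before it. camera_model takes no time and is no camera call.
- robot.close_job(): hands the job in; it is judged then, once.
Trained networks look in the newest picture that a camera, given by its name, has taken for a name from the list of things; names that differ only in an ending like _2 or _b are one class to them, and where a whole thing is asked for, a point or a joint stands for the part that bears it (a point fixed in the world has none). Each returns a list of dicts, best first, with "conf" (0 to 1); they miss things now and then, are a little off and sometimes report something else, mostly with a low value. They report only what shows in the picture. A call takes as long as a camera call. They do not tell look-alikes from the thing itself.
- robot.outline_of(camera, target): "pixels" (400x640 bool, what is visible of it) and "pixel" ([column, row] in pixels, amid what is visible of it).
The state is a dict: "t": time; "q": joint angles; "dq": joint speeds; "joint_torque": joint torques, N m; "tool_pos": TCP position; "orientation": TCP orientation; "force": force on the tool from outside, world axes, zero at the start; "wrist_torque": the same for the moment, N m; "opening": finger opening in m; "gripper_force": force on a finger pad.
Only numpy, scipy, OpenCV 4.12 (cv2) and the standard library are available. Lean on these libraries where they do the work, as an engineer would, in place of code of your own. Each camera call takes 0.05 s, during which the arm holds its last target. There are 200 camera calls.

## Working session

There is one attempt and no reset: what is moved stays moved. The work goes in short steps, Python scripts to look and compute and a tool call to move; the robot and the scene stay as the last step left them, time stands still between calls to the robot, and variables do not carry over. Pictures are saved under pics/ and viewed, at most 10 in all, crops included, and the job is handed in when it is done.

Besides the shell and the picture viewer there is one more tool, called as name(argument=value, ...) on one line, values as JSON. carry_out: Moves the arm, as the interface text tells. Its arguments: {"type":"object","properties":{"rows":{"type":"array"},"jaw":{"type":"number"},"force":{"type":"number"}},"required":["rows"]}

```bash
mkdir -p pics; ls; python3 - <<'E'
from plant import robot
import cv2,numpy as np
s=robot.read_state();print(s['t'],s['tool_pos'],s['orientation'],s['opening'],robot.grip_depth)
ims=[]
for c in ['scene','top']:
    im=robot.read_camera(c);m=robot.camera_model(c);print(c,m)
    ims.append(im)
    for n in ['rubber_block','press_jig','press_flap','bar_center']:
        for d in robot.outline_of(c,n)[:4]: print(c,n,round(d['conf'],2),np.round(d['pixel']),d['pixels'].sum())
cv2.imwrite('pics/a.png',cv2.cvtColor(np.vstack(ims),cv2.COLOR_RGB2BGR)[:, :])
cv2.imwrite('pics/scene.png',ims[0][:,:,::-1]);cv2.imwrite('pics/top.png',ims[1][:,:,::-1])
print(robot.camera_model('wrist'))
E
```

```text
pics
0.0 [ 0.23062053 -0.55326459  0.19571712] [-3.07882677e+00 -6.15804444e-01  3.16141220e-04] 0.09268805451457097 0.0188
scene {'fx': 476.47573563272823, 'fy': 476.47573563272823, 'cx': 316.7440961094604, 'cy': 204.54913058081362, 'dist': array([-0.04403282,  0.        ,  0.        ,  0.        ,  0.        ]), 'R': array([[-0.86872808, -0.49527953, -0.00311499],
       [-0.35617954,  0.62909   , -0.6909283 ],
       [ 0.34416225, -0.59911932, -0.72291658]]), 't': array([0.44620252, 0.2956979 , 1.39697486])}
scene rubber_block 0.81 [351. 198.] 330
scene rubber_block 0.75 [354. 172.] 232
scene rubber_block 0.57 [389. 191.] 289
scene rubber_block 0.55 [384. 221.] 365
scene press_jig 0.85 [311. 242.] 2993
scene press_flap 0.66 [285. 220.] 1158
scene bar_center 0.61 [291. 220.] 1017
top {'fx': 405.05042887028395, 'fy': 405.05042887028395, 'cx': 320.755839874923, 'cy': 206.62520269609365, 'dist': array([-0.04739369,  0.        ,  0.        ,  0.        ,  0.        ]), 'R': array([[-0.01775683, -0.99980997, -0.00804509],
       [-0.99753507,  0.0182616 , -0.06775172],
       [ 0.067885
[... 182 characters left out ...]
8 [414. 250.] 461
top rubber_block 0.6 [381. 215.] 448
top press_jig 0.92 [302. 215.] 3107
top press_flap 0.8 [298. 192.] 1141
top bar_center 0.62 [297. 190.] 1109
{'fx': 339.15978835018814, 'fy': 339.15978835018814, 'cx': 322.5812669141772, 'cy': 195.79155315404964, 'dist': array([-0.04028324,  0.        ,  0.        ,  0.        ,  0.        ]), 'mount': array([[-1.93624010e-04, -9.55082311e-01, -2.96340583e-01,
         8.18742216e-02],
       [ 9.99999940e-01, -2.69849994e-04,  2.16321900e-04,
         6.03614773e-04],
       [-2.86572724e-04, -2.96340523e-01,  9.55082306e-01,
        -1.88465336e-01],
       [ 0.00000000e+00,  0.00000000e+00,  0.00000000e+00,
         1.00000000e+00]])}
```

```bash
python3 - <<'E'
import cv2
a=cv2.imread('pics/top.png')[140:300,220:460]; b=cv2.imread('pics/scene.png')[130:290,230:430]
cv2.imwrite('pics/topc.png',cv2.resize(a,(795,530),interpolation=cv2.INTER_CUBIC))
cv2.imwrite('pics/scenec.png',cv2.resize(b,(740,592),interpolation=cv2.INTER_CUBIC))
E
```

```text
(no output)
```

View pics/topc.png

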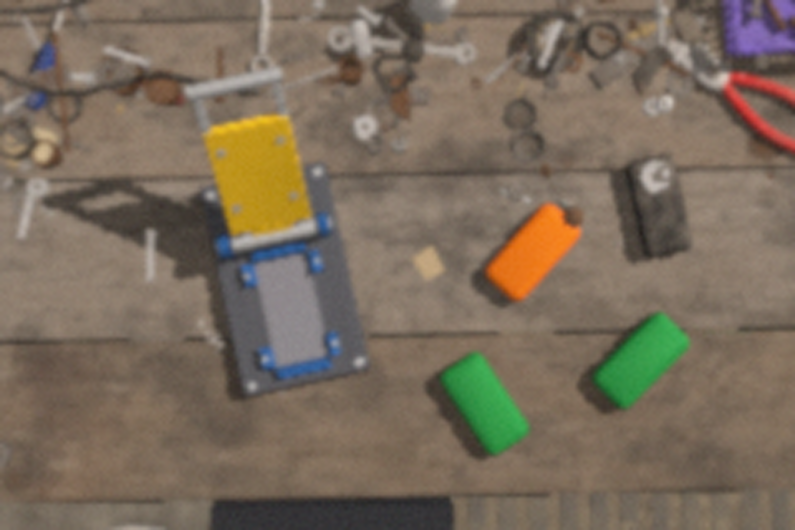

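View pics/scenec.png

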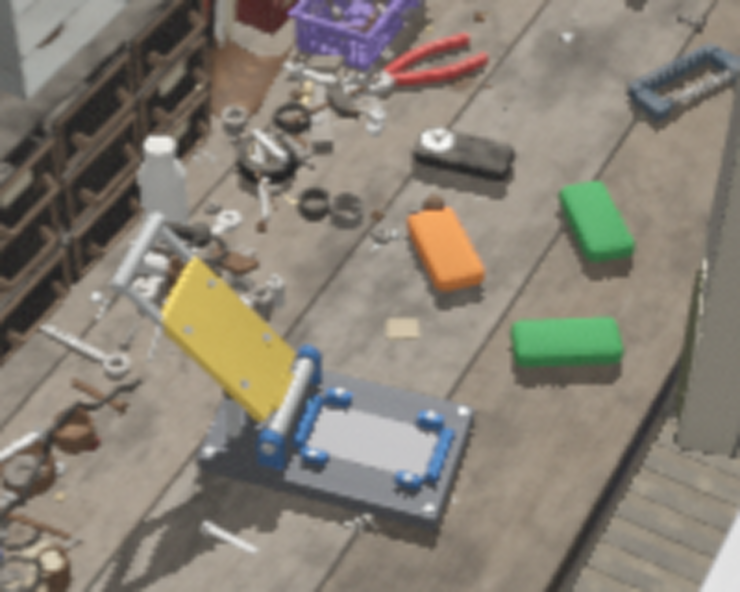

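The top picture shows the jig at about (303,220) with its flap leaning back. Four block-like things are visible:
- orange at (381,215)
- green at (366,261)
- green at (413,249)
- black at (418,203), with a small grey patch on its far end

Only the black one fits the description. I'll confirm it with a wrist close-up.

```bash
cat > h.py <<'E'
from plant import robot
import cv2,numpy as np
from scipy.spatial.transform import Rotation as Rn
from scipy.optimize import minimize
class View: pass
def view(c,img=None):
    v=View(); s=robot.read_state(); m=robot.camera_model(c); v.name=c
    v.K=np.array([[m['fx'],0,m['cx']],[0,m['fy'],m['cy']],[0,0,1.]]); v.D=np.array(m['dist'])
    if 'R' in m: v.R,v.t=np.array(m['R']),np.array(m['t'])
    else:
        T=np.eye(4);T[:3,:3]=Rn.from_rotvec(s['orientation']).as_matrix();T[:3,3]=s['tool_pos']
        M=np.linalg.inv(T@np.array(m['mount'])); v.R,v.t=M[:3,:3],M[:3,3]
    v.img=robot.read_camera(c); return v
def proj(v,P): return cv2.projectPoints(np.asarray(P,float).reshape(-1,3),cv2.Rodrigues(v.R)[0],v.t,v.K,v.D)[0].reshape(-1,2)
def back(v,px,z):
    u=cv2.undistortPoints(np.asarray(px,float).reshape(-1,1,2),v.K,v.D).reshape(-1,2)
    d=np.c_[u,np.ones(len(u))]@v.R; o=-v.R.T@v.t
    return o+d*((z-o[2])/d[:,2])[:,None]
def box(cx,cy,cz,lx,ly,lz): return np.array([[cx+i*lx/2,cy+j*ly/2,cz+k*lz/2] for i in(-1,1) for j in(-1,1) for k in(-1,1)])
def place(P,p):
    c,s=np.cos(p[2]),np.sin(p[2]); R=np.array([[c,-s,0],[s,c,0],[0,0,1]]); return P@R.T+[p[0],p[1],0]
def hullmask(v,P,S=4):
    m=np.zeros((400*S,640*S),np.uint8); h=cv2.convexHull(((proj(v,P)+.5)*S).astype(np.int32)); cv2.fillConvexPoly(m,h,1)
    return cv2.resize(m.astype(np.float32),(640,400),interpolation=cv2.INTER_AREA)
def fit(vm,P,p0,sc=(.01,.01,.1)):
    def f(p): 
        e=0
        for v,m in vm:
            h=hullmask(v,place(P,p)); e+=1-np.minimum(h,m).sum()/np.maximum(h,m).sum()
        return e/len(vm)
    sim=np.array([p0]+[np.array(p0)+np.eye(3)[i]*sc[i] for i in range(3)])
    r=minimize(f,p0,method='Nelder-Mead',options=dict(initial_simplex=sim,xatol=1e-4,fatol=1e-5,maxiter=150)); return r.x,r.fun
BLOCK=box(0,0,.011,.05,.1,.022)
PLATE=box(.0325,0,.009,.215,.13,.018)
a=.75; u=np.array([np.sin(a),0,np.cos(a)]); n=np.array([np.cos(a),0,-np.sin(a)])
FLAP=np.array([[.075,0,.046]+u*r+n*k*.005+[0,j*.04,0] for r in(.015,.145) for j in(-1,1) for k in(-1,1)])
def yellow(v):
    h=cv2.cvtColor(v.img,cv2.COLOR_RGB2HSV); return cv2.inRange(h,(20,120,60),(33,255,255)).astype(np.float32)/255
def biggest(m):
    n,l,s,c=cv2.connectedComponentsWithStats((m>.5).astype(np.uint8)); return (l==1+np.argmax(s[1:,4])).astype(np.float32)
E
python3 - <<'E'
from h import *
vs=[view('top'),view('scene')]; bm=[];fm=[]
for v,px in zip(vs,[(418,203),(355,171)]):
    ds=robot.outline_of(v.name,'rubber_block')
    d=min(ds,key=lambda d:np.hypot(*(np.array(d['pixel'])-px)));print(v.name,d['pixel'],d['conf'])
    bm.append((v,d['pixels'].astype(np.float32))); y=biggest(yellow(v)); fm.append((v,y)); print(y.sum())
b0=back(vs[0],[(418,203)],.022)[0];print('b0',b0, back(vs[1],[(355,171)],.022)[0])
for s in (bm,bm[:1],bm[1:]): print('block',fit(s,BLOCK,[b0[0],b0[1],.1]))
# jig coarse from plate corners in top
px=np.array([(245,393),(367,365),(322,167),(205,190)])/3.3125+[220,140]
c=back(vs[0],px,.018);print(np.round(c,3))
x=(c[2]+c[3]-c[0]-c[1]);yaw=np.arctan2(x[1],x[0]);o=c.mean(0)-.0325*np.array([np.cos(yaw),np.sin(yaw),0]);print('jig',o,yaw)
for s in (fm,fm[:1],fm[1:]): print('flap',fit(s,FLAP,[o[0],o[1],yaw]))
E
```

```text
top [416.2, 201.8] 0.85
874.0
scene [358.2, 168.2] 0.75
761.0
b0 [ 0.53986224 -0.34020451  0.022     ] [ 0.54210872 -0.33710967  0.022     ]
block (array([ 0.5450131 , -0.34427194, -1.31096641]), np.float64(0.2956397235393524))
block (array([ 0.54501499, -0.34588503, -1.38912334]), np.float64(0.18249183893203735))
block (array([ 0.55321922, -0.35243184, -1.22700297]), np.float64(0.3886779546737671))
[[ 0.363  0.075  0.018]
 [ 0.389 -0.047  0.018]
 [ 0.588 -0.006  0.018]
 [ 0.567  0.113  0.018]]
jig [0.4450938  0.02747952 0.018     ] 0.19355404862276918
flap (array([0.44536421, 0.03162007, 0.17510605]), np.float64(0.11216846108436584))
flap (array([0.44630478, 0.02883002, 0.20167518]), np.float64(0.07257401943206787))
flap (array([0.44892695, 0.01888663, 0.27040323]), np.float64(0.12887650728225708))
```

carry_out(rows=[[0.03, -0.006, 0, 0, 0, 0], [0.08, -0.017, 0, 0, 0, 2], [0.14, -0.029, 0, 0, 0, 4], [0.2, -0.042, 0, 0, 0, 6], [0.26, -0.055, 0, 0, 0, 8], [0.31, -0.065, 0, 0, 0, 10], [0.35, -0.073, 0, 0, 0, 11], [0.368, -0.077, 0, 0, 0, 11], [0.368, -0.077, 0, 0, 0, 11], [0.368, -0.077, 0, 0, 0, 11]], jaw=0)

```text
t: 1.95
tool_pos: [0.5398, -0.3423, 0.1967]
orientation: [3.125, 0.317, -0.001]
force: [-0.5, -0.7, 0.6]
opening: 0.0929
gripper_force: 0.0
```

```bash
python3 - <<'E'
from h import *
s=robot.read_state();print(s['t'],s['tool_pos'],s['orientation'],s['dq'].round(3) if hasattr(s['dq'],'round') else s['dq'])
v=view('wrist');print('expect block at',proj(v,[[.545,-.345,.022]]),'jig',proj(v,[[.445,.03,.018]]))
for d in robot.outline_of('wrist','rubber_block'): 
    print(d['conf'],d['pixel'],d['pixels'].sum())
    if d['conf']>.4: print(fit([(v,d['pixels'].astype(np.float32))],BLOCK,list(back(v,[d['pixel']],.022)[0][:2])+[-1.39]))
cv2.imwrite('pics/w1.png',v.img[:,:,::-1])
E
```

```text
1.95 [ 0.53981184 -0.34232005  0.19669217] [ 3.12531528e+00  3.16562555e-01 -8.85749405e-04] [-0.011 -0.004  0.004  0.002  0.001  0.004]
expect block at [[325.09076551 164.88135889]] jig [[ -6.46831037 184.66490631]]
0.91 [146.6, 268.4] 1812
(array([ 0.34843687, -0.15911549, -1.29755805]), np.float64(0.5132546424865723))
0.89 [203.9, 177.5] 3449
(array([ 0.50192934, -0.216096  , -2.33317938]), np.float64(0.17167049646377563))
0.83 [324.4, 161.2] 3810
(array([ 0.54828523, -0.34552634, -1.38452872]), np.float64(0.10549914836883545))
0.57 [282.4, 278.6] 2958
(array([ 0.39121016, -0.32289741, -2.30109186]), np.float64(0.17450261116027832))
```

View pics/w1.png

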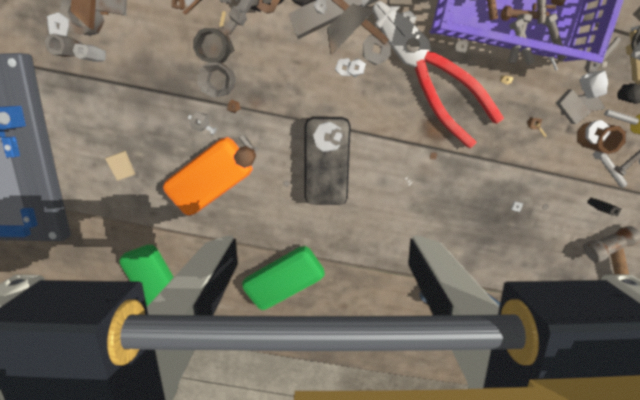

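```bash
python3 - <<'E'
from h import *
v=view('wrist'); d=min(robot.outline_of('wrist','rubber_block'),key=lambda d:abs(d['pixel'][0]-325)+abs(d['pixel'][1]-161))
m=d['pixels'].astype(np.float32); im=cv2.resize(v.img[90:230,240:410][:,:,::-1],None,fx=4,fy=4,interpolation=cv2.INTER_CUBIC)
for B,c in((BLOCK,(0,255,0)),(box(0,0,.015,.05,.085,.03),None)):
    p,e=fit([(v,m)],B,[.548,-.3455,-1.385]); print(p,e)
    if c:
        for k in(0,1): 
            q=proj(v,place(B,p))[[0+k,2+k,6+k,4+k]]; cv2.polylines(im,[((q-[240,90]+.5)*4).astype(np.int32)],True,(0,255,0) if k else (0,0,255),1)
cs=cv2.findContours(d['pixels'][90:230,240:410].astype(np.uint8),cv2.RETR_EXTERNAL,cv2.CHAIN_APPROX_NONE)[0]
for c in cs: cv2.polylines(im,[c*4+2],True,(255,0,255),1)
cv2.imwrite('pics/w2.png',im)
E
```

```text
[ 0.54746308 -0.34577056 -1.38252074] 0.09095829725265503
[ 0.55010034 -0.34503847 -1.3748221 ] 0.13341671228408813
```

View pics/w2.png

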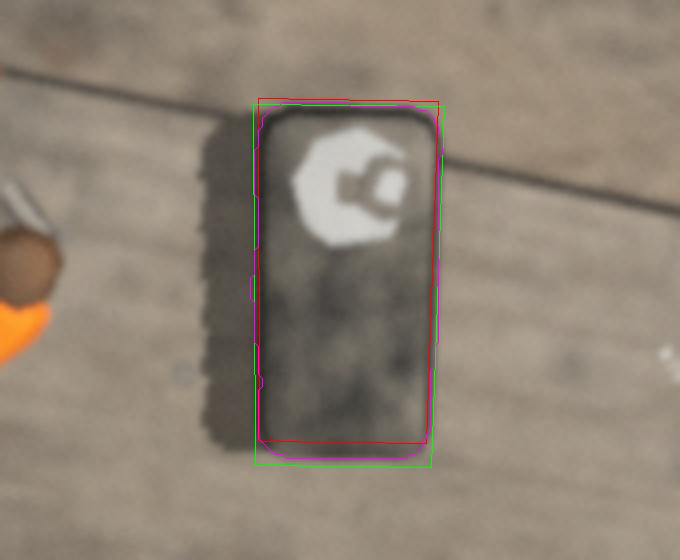

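The crop confirms it: a single black block with 50 x 100 x 22 proportions and a printed mark on top. Its centre is at about (0.548, -0.346), with its length at 0.188 rad. I'll pick it up now.

carry_out(rows=[[0.007, 0.005, 0.03, 0, 0, 0.8], [0.007, 0.005, 0.07, 0, 0, 0.8], [0.007, 0.005, 0.11, 0, 0, 0.8], [0.007, 0.005, 0.145, 0, 0, 0.8], [0.007, 0.005, 0.17, 0, 0, 0.8], [0.007, 0.005, 0.182, 0, 0, 0.8], [0.007, 0.005, 0.19, 0, 0, 0.8], [0.007, 0.005, 0.193, 0, 0, 0.8], [0.007, 0.005, 0.193, 0, 0, 0.8], [0.007, 0.005, 0.193, 0, 0, 0.8]], jaw=50)

```text
t: 3.4
tool_pos: [0.5493, -0.3451, 0.0047]
orientation: [3.127, 0.296, 0.002]
force: [0.4, -0.1, -0.4]
opening: 0.0747
gripper_force: 0.0
```

carry_out(rows=[[0, 0, 0, 0, 0, 0], [0, 0, 0, 0, 0, 0], [0, 0, 0, 0, 0, 0], [0, 0, 0, 0, 0, 0], [0, 0, 0, 0, 0, 0], [0, 0, 0, 0, 0, 0]], jaw=255, force=25)

```text
t: 4.15
tool_pos: [0.5487, -0.3447, 0.0037]
orientation: [-3.128, -0.296, 0.0]
force: [0.6, -0.3, -0.7]
opening: 0.0192
gripper_force: 0.0
```

```bash
python3 - <<'E'
from h import *
v=view('wrist'); s=robot.read_state(); print(s['opening'],s['gripper_force'],s['t'])
t=view('top')
cv2.imwrite('pics/w3.png',np.hstack([cv2.resize(v.img,(480,300)),cv2.resize(t.img[160:240,360:440],(300,300))])[:,:,::-1])
E
```

```text
0.015248882322462637 0.0 4.2
```

View pics/w3.png

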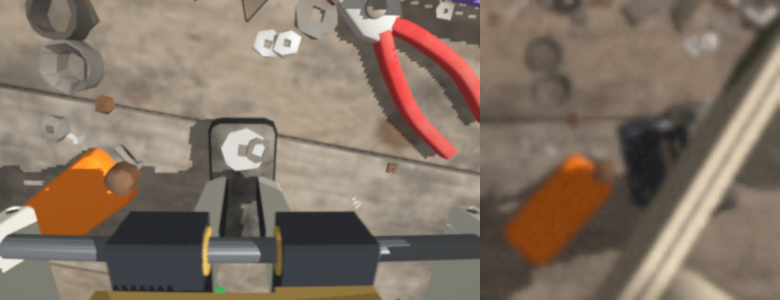

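```bash
python3 - <<'E'
from h import *
v=view('wrist'); s=robot.read_state(); print(s['opening'],s['gripper_force'],s['tool_pos'])
print('tcp px',proj(v,[s['tool_pos']]), 'block top corners',proj(v,place(BLOCK,[.548,-.3457,-1.3825])).round(0).tolist())
cv2.imwrite('pics/w4.png',cv2.resize(v.img[120:320,220:420],(600,600),interpolation=cv2.INTER_CUBIC)[:,:,::-1])
E
```

```text
0.007707880322824073 0.0 [ 0.54873591 -0.34469756  0.00371963]
tcp px [[321.21171201 233.12041082]] block top corners [[285.0, 302.0], [281.0, 324.0], [279.0, 151.0], [274.0, 158.0], [360.0, 302.0], [364.0, 324.0], [366.0, 151.0], [372.0, 159.0]]
```

View pics/w4.png

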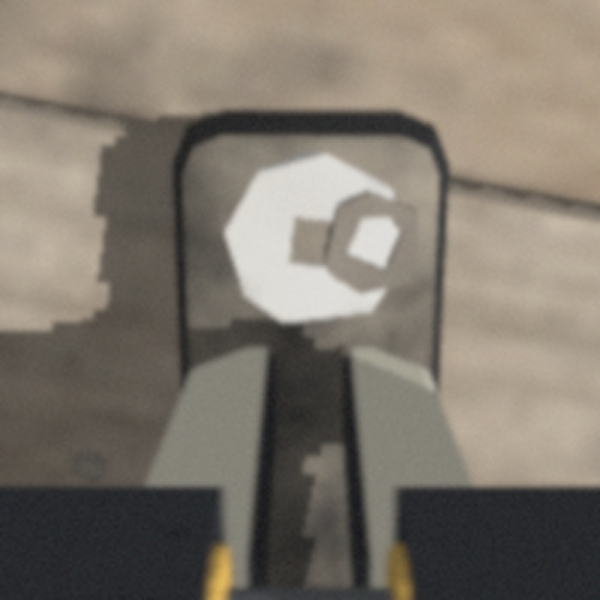

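View pics/top.png

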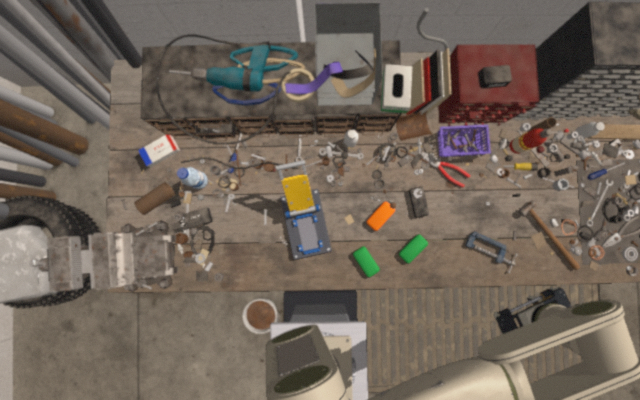

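carry_out(rows=[[0, 0, -0.01, 0, 0, 0], [0, 0, -0.03, 0, 0, 0], [0, 0, -0.06, 0, 0, 0], [0, 0, -0.09, 0, 0, 0], [0, 0, -0.1, 0, 0, 0], [0, 0, -0.1, 0, 0, 0]], jaw=0)

```text
t: 5.05
tool_pos: [0.5494, -0.3452, 0.1052]
orientation: [3.126, 0.296, 0.003]
force: [0.2, -0.2, 0.4]
opening: 0.0626
gripper_force: 0.0
```

The full top picture shows no other black block; this one sits at (417,203). The fingers closed through that spot without meeting anything, so I'll triangulate the thing's true height from the views I have.

```bash
python3 - <<'E'
from h import *
v=view('wrist'); cv2.imwrite('pics/w5.png',v.img[:,:,::-1])
def vv(pos,rv):
    w=View();w.K,w.D=v.K,v.D;T=np.eye(4);T[:3,:3]=Rn.from_rotvec(rv).as_matrix();T[:3,3]=pos
    M=np.linalg.inv(T@np.array(robot.camera_model('wrist')['mount']));w.R,w.t=M[:3,:3],M[:3,3];return w
w1=vv([.53981,-.34232,.19669],[3.12532,.31656,-.00089]); w4=vv([.54874,-.3447,.00372],[-3.128,-.296,0])
A=cv2.imread('pics/w1.png'); B=np.full((400,640,3),0,np.uint8); B[120:320,220:420]=cv2.resize(cv2.imread('pics/w4.png'),(200,200),interpolation=cv2.INTER_AREA)
L=[]
for n,w,im in(('w1',w1,A),('w5',v,v.img[:,:,::-1]),('w4',w4,B)):
    m=(im.min(2)>165).astype(np.uint8); N,l,s,c=cv2.connectedComponentsWithStats(m)
    e=proj(w,[[.57,-.34,.011]])[0]
    i=min([i for i in range(1,N) if s[i,4]>30],key=lambda i:np.hypot(*(c[i]-e))); bb=s[i]; px=[bb[0]+.0,bb[1]+bb[3]/2-.5]  # left edge, mid height
    print(n,bb,c[i],e); 
    for z in(-.02,0,.011,.022): print(z,back(w,[px],z)[0][:2].round(4),end=' ')
    print()
gray=cv2.cvtColor(v.img,cv2.COLOR_RGB2GRAY); e=proj(v,[[.548,-.3457,.01]])[0].astype(int)
cv2.imwrite('pics/w6.png',cv2.resize(v.img[max(0,e[1]-110):e[1]+90,e[0]-120:e[0]+120],(720,600),interpolation=cv2.INTER_CUBIC)[:,:,::-1]);print(e)
E
```

```text
w1 [314 122  26  29 400] [324.6125 136.4175] [325.15251252 140.0591904 ]
-0.02 [ 0.5679 -0.3272] 0 [ 0.5705 -0.3271] 0.011 [ 0.5719 -0.3271] 0.022 [ 0.5733 -0.3271] 
w5 [304 143  36  38 724] [319.03453039 161.9461326 ] [319.90131528 165.8015855 ]
-0.02 [ 0.5647 -0.3256] 0 [ 0.5689 -0.3259] 0.011 [ 0.5711 -0.3261] 0.022 [ 0.5734 -0.3263] 
w4 [ 295  171   57   56 1700] [318.43529412 199.01529412] [319.99374777 202.66261259]
-0.02 [ 0.5596 -0.3251] 0 [ 0.5662 -0.3255] 0.011 [ 0.5698 -0.3258] 0.022 [ 0.5734 -0.326 ] 
[321 191]
```

View pics/w6.png

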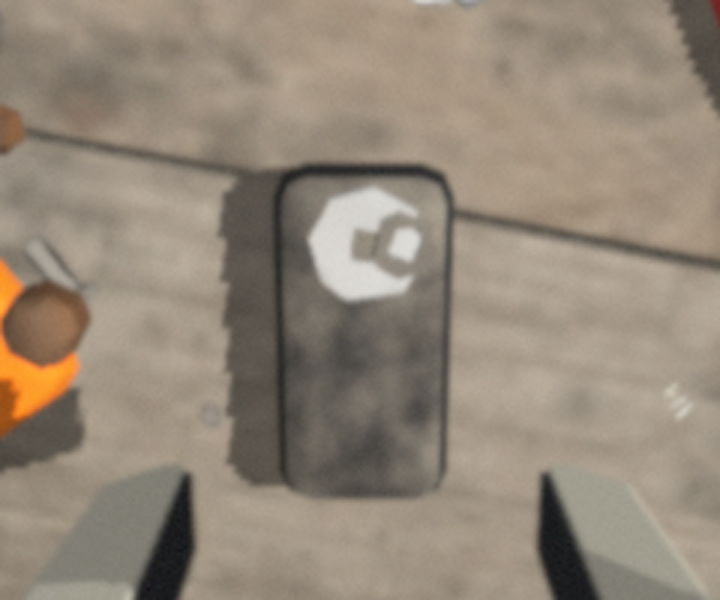

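Triangulating the mark puts it exactly at z = 0.022, so the top face is where it should be. I'll check its length and width, then touch the top with the fingers shut to see whether it is solid.

```bash
python3 - <<'E'
from h import *
v=view('wrist'); s=robot.read_state(); print(s['force'])
for d in robot.outline_of('wrist','rubber_block')[:4]:
    c=max(cv2.findContours(d['pixels'].astype(np.uint8),0,cv2.CHAIN_APPROX_NONE)[0],key=len)[:,0,:].astype(float)
    for z in (0,.022):
        b=back(v,c,z)[:,:2]; r=cv2.minAreaRect((b*1000).astype(np.float32)); print(d['conf'],d['pixel'],z,np.round(r[0],1),np.round(r[1],1),round(r[2],1))
t=view('top')
for n in('black_box','tape_roll'):
    for d in robot.outline_of('top',n)[:3]: print(n,d['conf'],d['pixel'],d['pixels'].sum(),back(t,[d['pixel']],.02)[0].round(3))
for d in robot.outline_of('top','rubber_block'): print(d['conf'],d['pixel'],d['pixels'].sum())
E
```

```text
[-0.7004361   0.0801246  -1.66196972]
0.95 [168.2, 215.8] 0 [ 495.9 -210.7] [ 53.2 110.5] 46.7
0.95 [168.2, 215.8] 0.022 [ 505.9 -219.7] [ 49.2 102.2] 46.7
0.81 [320.9, 191.0] 0 [ 543.  -346.3] [107.   55.1] 10.7
0.81 [320.9, 191.0] 0.022 [ 549.5 -345.1] [98.9 51. ] 10.7
0.76 [269.2, 351.9] 0 [ 343.1 -314.3] [31.  64.7] 10.0
0.76 [269.2, 351.9] 0.022 [ 364.7 -315.5] [28.7 59.8] 10.0
black_box 0.89 [197.1, 217.4] 377 [0.505 0.397 0.02 ]
tape_roll 0.7 [383.2, 150.6] 114 [ 0.719 -0.23   0.02 ]
0.95 [367.7, 261.1] 446
0.58 [378.1, 214.1] 393
```

carry_out(rows=[[0, 0, 0.02, 0, 0, 0], [0, 0, 0.04, 0, 0, 0], [0, 0, 0.06, 0, 0, 0], [0, 0, 0.07, 0, 0, 0], [0, 0, 0.075, 0, 0, 0], [0, 0, 0.079, 0, 0, 0], [0, 0, 0.082, 0, 0, 0], [0, 0, 0.083, 0, 0, 0]], jaw=255)

```text
t: 6.4
tool_pos: [0.549, -0.3449, 0.0211]
orientation: [3.127, 0.296, 0.001]
force: [-0.5, 0.3, -1.0]
opening: 0.0174
gripper_force: 0.0
```

carry_out(rows=[[0, 0, 0.002, 0, 0, 0], [0, 0, 0.004, 0, 0, 0], [0, 0, 0.006, 0, 0, 0], [0, 0, 0.007, 0, 0, 0]])

```text
t: 6.9
tool_pos: [0.5486, -0.3446, 0.0135]
orientation: [-3.127, -0.296, 0.0]
force: [-0.6, 0.1, 0.0]
opening: 0.0004
gripper_force: 0.0
```

```bash
python3 - <<'E'
from h import *
v=view('wrist'); s=robot.read_state(); print(s['force'],s['opening'],s['tool_pos'])
q=proj(v,place(BLOCK,[.5485,-.3455,-1.3825])); print(q.round().tolist())
sc=view('scene'); tp=view('top'); bp=[[.5485,-.3455,.011]]
def crop(w,P,r,S): 
    e=proj(w,P)[0].astype(int); x0,y0=max(0,e[0]-r),max(0,e[1]-r); print(w.name,x0,y0); return cv2.resize(w.img[y0:y0+2*r,x0:x0+2*r],(S,S),interpolation=cv2.INTER_CUBIC)
im=np.hstack([crop(v,bp,80,400),crop(sc,bp,30,400)])
cv2.imwrite('pics/w7.png',im[:,:,::-1])
E
```

```text
[ 0.39439657 -0.50058852  0.27073045] 0.0002601761101729788 [ 0.54858226 -0.34460981  0.01340633]
[[286.0, 293.0], [283.0, 312.0], [281.0, 147.0], [276.0, 154.0], [359.0, 293.0], [362.0, 312.0], [364.0, 147.0], [369.0, 154.0]]
wrist 242 151
scene 324 141
```

View pics/w7.png

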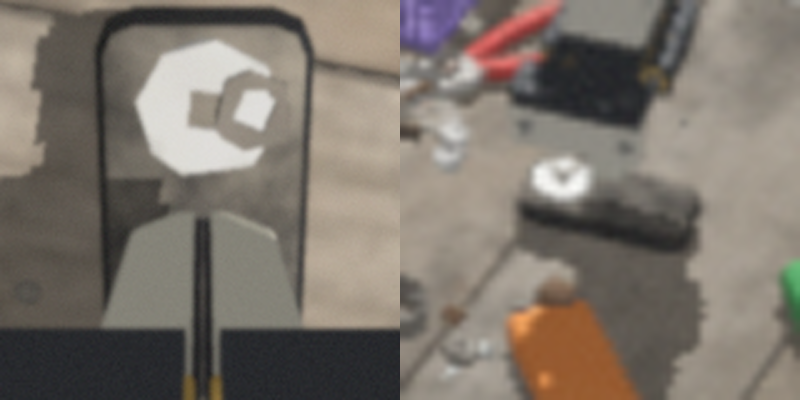

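Both crops show the same thing: the shut fingers end just above the block's top. In the wrist view the open fingertips span 173 px for 93 mm, which puts them about 20 mm short of the stated TCP. So the block is real and solid, and the fingers closed just over it. I'll open, go about 20 mm lower and watch the force.

carry_out(rows=[[0, 0, -0.01, 0, 0, 0], [0, 0, -0.015, 0, 0, 0], [0, 0, -0.015, 0, 0, 0], [0, 0, -0.015, 0, 0, 0], [0, 0, -0.015, 0, 0, 0], [0, 0, -0.01, 0, 0, 0], [0, 0, 0, 0, 0, 0], [0, 0, 0.01, 0, 0, 0], [0, 0, 0.015, 0, 0, 0], [0, 0, 0.018, 0, 0, 0], [0, 0, 0.02, 0, 0, 0], [0, 0, 0.02, 0, 0, 0]], jaw=40)

```text
t: 8.55
tool_pos: [0.5488, -0.3447, -0.0062]
orientation: [3.128, 0.296, 0.0]
force: [0.0, 1.0, 0.0]
opening: 0.0782
gripper_force: 0.0
```

carry_out(rows=[[0, 0, 0.004, 0, 0, 0], [0, 0, 0.007, 0, 0, 0], [0, 0, 0.009, 0, 0, 0], [0, 0, 0.009, 0, 0, 0]])

```text
t: 9.05
tool_pos: [0.5486, -0.3446, -0.0156]
orientation: [-3.127, -0.296, 0.001]
force: [-0.1, 0.5, -0.0]
opening: 0.0786
gripper_force: 0.0
```

carry_out(rows=[[0, 0, 0, 0, 0, 0], [0, 0, 0, 0, 0, 0], [0, 0, 0, 0, 0, 0], [0, 0, 0, 0, 0, 0], [0, 0, 0, 0, 0, 0]], jaw=255, force=25)

```text
t: 9.68
tool_pos: [0.5488, -0.3448, -0.0152]
orientation: [3.127, 0.296, 0.0]
force: [-0.3, -0.2, 0.9]
opening: 0.0497
gripper_force: 25.0
```

Gripped at 49.7 mm. I'll lift it and move to a spot beside the jig to measure that.

carry_out(rows=[[0, 0, -0.01, 0, 0, 0], [0, 0, -0.04, 0, 0, 0], [0, 0, -0.08, 0, 0, 0], [0, -0.01, -0.12, 0, 0, 0], [-0.01, -0.04, -0.16, 0, 0, 0], [-0.03, -0.09, -0.195, 0, 0, 0], [-0.045, -0.14, -0.215, 0, 0, 0], [-0.06, -0.19, -0.215, 0, 0, 0], [-0.07, -0.225, -0.215, 0, 0, 0], [-0.075, -0.243, -0.215, 0, 0, 0], [-0.075, -0.243, -0.215, 0, 0, 0], [-0.075, -0.243, -0.215, 0, 0, 0]])

```text
t: 11.18
tool_pos: [0.4297, -0.1206, 0.2001]
orientation: [3.127, 0.296, 0.001]
force: [0.7, 0.2, -2.3]
opening: 0.0498
gripper_force: 25.0
```

```bash
python3 - <<'E'
from h import *
import pickle
v=view('wrist'); s=robot.read_state(); print(s['opening'],s['tool_pos'],s['orientation'],s['gripper_force'])
cv2.imwrite('pics/j1.png',v.img[:,:,::-1])
pickle.dump(dict(R=v.R,t=v.t,K=v.K,D=v.D,img=v.img),open('j1.pkl','wb'))
h=cv2.cvtColor(v.img,cv2.COLOR_RGB2HSV); m=cv2.inRange(h,(98,130,50),(120,255,255))
N,l,st,c=cv2.connectedComponentsWithStats(m)
for i in range(1,N):
    if st[i,4]>15: print('blue',st[i],c[i].round(1))
p0=[.446,.029,.195]
print(fit([(v,biggest(yellow(v)))],FLAP,p0))
im=v.img.copy()
f=lambda P,c:[cv2.polylines(im,[proj(v,place(np.array(P),p0)).astype(np.int32)],True,c,1)]
f([[-.075,-.065,.018],[-.075,.065,.018],[.14,.065,.018],[.14,-.065,.018]],(255,0,255));f([[-.053,-.027,.018],[-.053,.027,.018],[.053,.027,.018],[.053,-.027,.018]],(0,255,0))
cv2.imwrite('pics/j1o.png',im[:,:,::-1])
E
```

```text
0.04984695990364002 [ 0.42971273 -0.12076796  0.19995756] [3.12727754e+00 2.95469436e-01 3.04671100e-04] 24.997012317180634
blue [215  36  21  26 344] [223.4  48.8]
blue [108  39  32  26 363] [118.3  52.1]
blue [145  62  65  36 894] [173.7  73.2]
blue [211  74  13  22 200] [216.7  84.6]
blue [157 155  74  31 895] [193.9 173.8]
(array([0.446, 0.029, 0.195]), np.float64(1.0))
```

View pics/j1o.png

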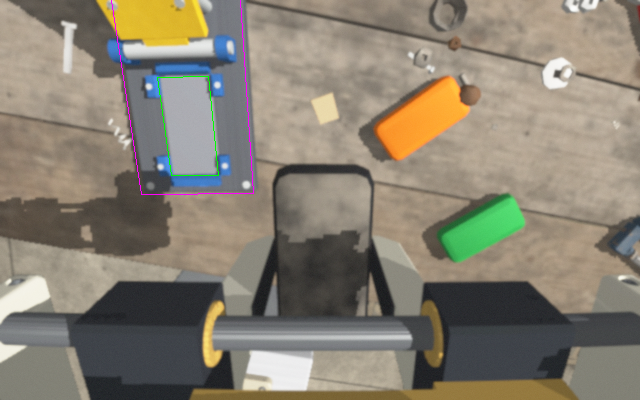

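The overlay of the coarse jig pose lies on the plate: front corners at (142,194) and (255,192), and the pocket outline at (160–218, 76–176) on the grey floor. The block is held squarely between the pads. I'll refine the numbers now.

```bash
cat > jig.py <<'E'
from h import *
import pickle
d=pickle.load(open('j1.pkl','rb')); v=View(); v.__dict__.update(d)
R=Rn.from_rotvec([3.12727754,.295469,.0003]).as_matrix(); tp=np.array([.42971,-.12077,.19996])
g=cv2.cvtColor(v.img,cv2.COLOR_RGB2GRAY); hsv=cv2.cvtColor(v.img,cv2.COLOR_RGB2HSV)
# held block far edge
col=g[140:185,300:345].mean(1); print('rows',[int(x) for x in col])
for r in(164,165,166,167): print(r,((back(v,[[323,r]],tp[2]+.037)[0]-tp)@R).round(4))
# pocket floor patch
m=cv2.inRange(hsv,(0,0,110),(180,50,200)); roi=np.zeros_like(m)
pk=np.array([[-.06,-.032,.018],[-.06,.032,.018],[.06,.032,.018],[.06,-.032,.018]])
cv2.fillConvexPoly(roi,proj(v,place(pk,[.446,.029,.195])).astype(np.int32),255)
m=cv2.morphologyEx(m&roi,cv2.MORPH_OPEN,np.ones((3,3)));m=biggest(m/255.)
c=cv2.findContours(m.astype(np.uint8),0,cv2.CHAIN_APPROX_NONE)[0][0][:,0].astype(float)
r=cv2.minAreaRect((back(v,c,.018)[:,:2]*1000).astype(np.float32));print('floor rect',r)
mm=m
print('floor fit',fit([(v,mm)],box(0,0,.018,.106,.054,1e-6),[.446,.029,.195],(.004,.004,.03)))
# plate edges: strongest gradient along normals at plate sides (top edge z=.018 right side / front)
gx=cv2.GaussianBlur(g.astype(np.float32),(0,0),.8)
def edge(p,P0,P1,nrm,z,span=.008):
    out=[]
    for t in np.linspace(.08,.92,40):
        q=np.array(P0)*(1-t)+np.array(P1)*t; ss=np.linspace(-span,span,65)
        pts=place(np.c_[q[0]+ss*nrm[0],q[1]+ss*nrm[1],np.full(65,z)],p); px=proj(v,pts).astype(np.float32)
        a=cv2.remap(gx,px[:,0:1].copy(),px[:,1:2].copy(),cv2.INTER_LINEAR)[:,0]; dd=np.gradient(a); i=np.argmax(dd); out.append(ss[i])
    return np.median(out),np.polyfit(np.linspace(.08,.92,40),out,1),np.std(out)
p=[.446,.029,.195]
print('right y=-65',edge(p,(-.075,-.065),(.1,-.065),(0,-1),.018))
print('front x=-75',edge(p,(-.075,-.065),(-.075,.065),(-1,0),.018))
print('left y=65',edge(p,(-.075,.065),(.06,.065),(0,1),.018))
B=cv2.inRange(hsv,(98,130,50),(120,255,255)); N,l,st,ce=cv2.connectedComponentsWithStats(B)
ids=[i for i in range(1,N) if st[i,4]>150 and ce[i][1]>60]; M=np.isin(l,ids)
ys,xs=np.nonzero(M); c=np.c_[xs,ys].astype(float)
for z in(.018,.027):
    L=(back(v,c,z)[:,:2]-p[:2]); a=p[2]; L=L@np.array([[np.cos(a),-np.sin(a)],[np.sin(a),np.cos(a)]]); print('blue bounds',z,L.min(0),L.max(0))
E
python3 jig.py
```

```text
rows [162, 162, 163, 164, 165, 165, 164, 163, 163, 163, 163, 165, 166, 165, 165, 164, 163, 162, 161, 161, 161, 160, 152, 128, 91, 58, 46, 44, 45, 45, 47, 48, 57, 82, 112, 128, 135, 138, 141, 143, 145, 146, 147, 147, 147]
164 [ 0.0502  0.0008 -0.037 ]
165 [ 0.0497  0.0008 -0.037 ]
166 [ 0.0492  0.0008 -0.037 ]
167 [ 0.0488  0.0008 -0.037 ]
floor rect ((448.44500732421875, 29.54546546936035), (105.24109649658203, 65.21417236328125), 11.077404022216797)
floor fit (array([0.44847997, 0.02889584, 0.19433293]), np.float64(0.13542664051055908))
right y=-65 (np.float64(0.0052499999999999995), array([3.81097561e-05, 5.21219512e-03]), np.float64(0.001112973915911779))
front x=-75 (np.float64(-0.0032500000000000003), array([ 0.00355401, -0.0042395 ]), np.float64(0.002429345333623855))
left y=65 (np.float64(0.0026250000000000006), array([ 0.00622496, -0.00109373]), np.float64(0.002649520888292825))
blue bounds 0.018 [-0.06416671 -0.0408704 ] [0.06767872 0.04124494]
blue bounds 0.027 [-0.06171057 -0.04339392] [0.06693289 0.03672718]
```

carry_out(rows=[[-0.005, -0.02, 0, 0, 0, 0], [-0.012, -0.06, 0, 0, 0, 0], [-0.02, -0.1, 0, 0, 0, 0], [-0.026, -0.13, 0, 0, 0, 0], [-0.029, -0.144, 0, 0, 0, 0], [-0.029, -0.144, 0, 0, 0, 0], [-0.029, -0.144, 0, 0, 0, 0]])

```text
t: 12.1
tool_pos: [0.3744, 0.015, 0.1998]
orientation: [3.127, 0.295, -0.0]
force: [0.5, 0.2, -2.3]
opening: 0.05
gripper_force: 25.0
```

```bash
cat > jig2.py <<'E'
from h import *
v=view('wrist'); s=robot.read_state(); print(s['t'],s['tool_pos'],s['orientation'],s['opening'])
p=[.4487,.0275,.194]
g=cv2.GaussianBlur(cv2.cvtColor(v.img,cv2.COLOR_RGB2GRAY).astype(np.float32),(0,0),.7); hsv=cv2.cvtColor(v.img,cv2.COLOR_RGB2HSV)
B=cv2.inRange(hsv,(98,130,50),(120,255,255)); N,l,st,ce=cv2.connectedComponentsWithStats(B)
def loc(px,z):
    a=p[2]; return (back(v,px,z)[:,:2]-p[:2])@np.array([[np.cos(a),-np.sin(a)],[np.sin(a),np.cos(a)]])
for i in range(1,N):
    if st[i,4]>20:
        ys,xs=np.nonzero(l==i); L=loc(np.c_[xs,ys].astype(float),.027)*1000; print(st[i],'x',L[:,0].min().round(1),L[:,0].max().round(1),'y',L[:,1].min().round(1),L[:,1].max().round(1))
def prof(P0,P1,z,n=61):  # class string along jig-frame line
    q=np.array(P0)[None]*(1-np.linspace(0,1,n))[:,None]+np.array(P1)[None]*np.linspace(0,1,n)[:,None]
    px=proj(v,place(np.c_[q,np.full(n,z)],p)).astype(np.float32)
    return cv2.remap(g,px[:,:1].copy(),px[:,1:].copy(),cv2.INTER_LINEAR)[:,0].astype(int)
print('across y -80..80 (2.67mm) at x=-20,0,20, z=.018')
for x in(-.02,0,.02): print(prof((x,-.08),(x,.08),.018).tolist())
print('fitflap',fit([(v,biggest(yellow(v)))],FLAP,p,(.004,.004,.03)) if yellow(v).sum()>300 else None)
cv2.imwrite('pics/j2.png',v.img[:,:,::-1])
E
python3 jig2.py
```

```text
12.15 [0.37429481 0.0150077  0.19971949] [ 3.12740683e+00  2.94540289e-01 -3.16331075e-04] 0.050208300034803414
[369   0  16  31 364] x 64.0 90.7 y -59.1 -45.0
[261   2  17  30 376] x 63.6 89.6 y 44.7 59.5
[284  30  67  37 923] x 31.0 64.3 y -26.6 38.6
[351  43  12  23 206] x 31.6 52.1 y -39.0 -27.8
[287 129  63  31 718] x -64.0 -31.5 y -27.4 38.5
[350 128  11  21 167] x -52.1 -30.9 y -39.0 -28.2
across y -80..80 (2.67mm) at x=-20,0,20, z=.018
[173, 164, 158, 152, 146, 143, 132, 122, 119, 119, 119, 117, 116, 118, 117, 117, 120, 120, 121, 125, 167, 179, 179, 179, 178, 178, 179, 178, 179, 178, 178, 178, 178, 178, 178, 179, 178, 178, 178, 176, 147, 120, 120, 121, 120, 119, 119, 118, 119, 118, 119, 120, 121, 110, 78, 73, 74, 90, 166, 185, 152]
[164, 162, 160, 162, 168, 166, 137, 123, 120, 121, 120, 119, 117, 119, 118, 119, 121, 123, 121, 125, 165, 181, 181, 180, 180, 181, 180, 180, 179, 180, 180, 180, 179, 180, 179, 180, 180, 180, 179, 177, 150, 121, 120, 120, 122, 119, 120, 119, 119, 118, 120, 121, 122, 111, 83, 85, 83, 81, 85, 129, 165]
[168, 167, 168, 170, 173, 168, 140, 124, 122, 121, 122, 120, 118, 120, 120, 119, 122, 124, 123, 123, 166, 182, 182, 182, 182, 182, 182, 182, 181, 181, 181, 181, 181, 181, 181, 180, 181, 180, 180, 180, 154, 121, 121, 121, 123, 121, 122, 119, 118, 119, 120, 121, 122, 112, 87, 92, 93, 91, 108, 151, 158]
fitflap (array([0.4487, 0.0275, 0.194 ]), np.float64(1.0))
```

```bash
python3 - <<'E'
from h import *
v=view('wrist'); s=robot.read_state(); R=Rn.from_rotvec(s['orientation']).as_matrix(); tp=np.array(s['tool_pos'])
g=cv2.cvtColor(v.img,cv2.COLOR_RGB2GRAY).astype(int)
for r in (185,200): print(r,265,g[r,265:290].tolist(),355,g[r,355:385].tolist())
print(g[155:185,323].tolist())
for c in(274,372): print(c,((back(v,[[c,195]],tp[2]+.037)[0]-tp)@R).round(4))
d=np.array([.4487,.0273,0])-tp; print('move',(d@R).round(4))
E
```

```text
185 265 [126, 125, 126, 126, 127, 125, 115, 81, 49, 39, 49, 71, 90, 100, 104, 109, 109, 113, 115, 118, 120, 123, 125, 125, 126] 355 [152, 152, 152, 153, 156, 160, 160, 159, 161, 161, 161, 163, 159, 159, 137, 103, 72, 63, 76, 100, 123, 130, 130, 130, 128, 131, 129, 132, 132, 132]
200 265 [130, 130, 131, 132, 134, 133, 125, 103, 65, 47, 61, 82, 96, 98, 99, 102, 102, 101, 102, 103, 103, 108, 109, 113, 117] 355 [160, 163, 164, 164, 165, 165, 163, 165, 163, 162, 164, 165, 164, 163, 151, 116, 83, 75, 99, 128, 142, 147, 147, 143, 142, 141, 139, 141, 144, 144]
[122, 119, 120, 119, 117, 118, 119, 110, 92, 69, 52, 47, 49, 48, 49, 48, 52, 57, 86, 114, 132, 139, 143, 146, 149, 150, 152, 153, 153, 154]
274 [ 0.0355 -0.0219 -0.037 ]
372 [ 0.0355  0.024  -0.037 ]
move [0.0755 0.0018 0.1996]
```

carry_out(rows=[[0.02, 0, 0, 0, 0, -0.4], [0.05, 0.0005, 0, 0, 0, -0.4], [0.07, 0.0007, 0.02, 0, 0, -0.4], [0.0755, 0.0007, 0.06, 0, 0, -0.4], [0.0755, 0.0007, 0.1, 0, 0, -0.4], [0.0755, 0.0007, 0.14, 0, 0, -0.4], [0.0755, 0.0007, 0.165, 0, 0, -0.4], [0.0755, 0.0007, 0.178, 0, 0, -0.4], [0.0755, 0.0007, 0.182, 0, 0, -0.4], [0.0755, 0.0007, 0.182, 0, 0, -0.4], [0.0755, 0.0007, 0.182, 0, 0, -0.4]])

```text
t: 13.58
tool_pos: [0.4493, 0.0293, 0.0189]
orientation: [3.126, 0.307, 0.003]
force: [-0.6, -0.9, -2.7]
opening: 0.0496
gripper_force: 25.0
```

```bash
cat > chk.py <<'E'
from h import *
p=np.array([.4487,.0273,.195]); s=robot.read_state(); print(s['t'],np.round(s['tool_pos'],4),np.round(s['orientation'],4),np.round(s['force'],1),np.round(s['wrist_torque'],2),round(s['opening'],4))
R=Rn.from_rotvec(s['orientation']).as_matrix(); tp=np.array(s['tool_pos']); B=tp+R@[0.0003,.0011,0]
print('tool yaw',np.arctan2(R[1,0],R[0,0]).round(4),'block err jig',((B-[p[0],p[1],0])@np.array([[np.cos(p[2]),-np.sin(p[2]),0],[np.sin(p[2]),np.cos(p[2]),0],[0,0,1]])).round(4),'tilt',R[:,2].round(4))
E
python3 chk.py
```

```text
13.575 [0.4493 0.0293 0.0189] [3.1263 0.307  0.0032] [-0.6 -0.9 -2.7] [-0.05 -0.   -0.02] 0.0496
tool yaw 0.1958 block err jig [0.0013 0.0007 0.0189] tilt [ 2.1e-03 -1.0e-04 -1.0e+00]
```

carry_out(rows=[[-0.001, 0.0005, 0.003, 0, 0, 0], [-0.001, 0.0005, 0.006, 0, 0, 0], [-0.001, 0.0005, 0.009, 0, 0, 0], [-0.001, 0.0005, 0.011, 0, 0, 0], [-0.001, 0.0005, 0.013, 0, 0, 0], [-0.001, 0.0005, 0.0145, 0, 0, 0], [-0.001, 0.0005, 0.0155, 0, 0, 0], [-0.001, 0.0005, 0.0155, 0, 0, 0]])

```text
t: 14.58
tool_pos: [0.4478, 0.0287, 0.0028]
orientation: [3.127, 0.307, 0.001]
force: [0.4, 0.7, 4.2]
opening: 0.0496
gripper_force: 25.0
```

```bash
python3 chk.py
```

```text
14.575 [0.4478 0.0287 0.0028] [3.1265e+00 3.0720e-01 1.2000e-03] [0.4 0.7 4.2] [ 0.12 -0.06  0.09] 0.0496
tool yaw 0.1959 block err jig [-0.0003  0.0005  0.0028] tilt [ 8.e-04  0.e+00 -1.e+00]
```

Seated on the floor at the expected height, with a light contact force. Releasing and rising.

carry_out(rows=[[0, 0, 0, 0, 0, 0], [0, 0, 0, 0, 0, 0], [0, 0, 0, 0, 0, 0], [0, 0, 0, 0, 0, 0]], jaw=60)

```text
t: 15.08
tool_pos: [0.4471, 0.0287, 0.0021]
orientation: [-3.126, -0.307, 0.001]
force: [-0.5, 0.2, -0.1]
opening: 0.0711
gripper_force: 0.0
```

carry_out(rows=[[0, 0, -0.01, 0, 0, 0], [0, 0, -0.03, 0, 0, 0], [-0.005, 0, -0.07, 0, 0, 0], [-0.02, 0, -0.11, 0, 0, 0], [-0.04, 0, -0.15, 0, 0, 0], [-0.055, 0, -0.18, 0, 0, 0], [-0.06, 0, -0.2, 0, 0, 0], [-0.06, 0, -0.2, 0, 0, 0], [-0.06, 0, -0.2, 0, 0, 0]])

```text
t: 16.2
tool_pos: [0.3883, 0.0171, 0.2016]
orientation: [-3.126, -0.307, 0.001]
force: [0.7, 0.0, -0.1]
opening: 0.0708
gripper_force: 0.0
```

```bash
python3 chk.py; python3 - <<'E'
from h import *
v=view('wrist'); p=[.4487,.0273,.195]; cv2.imwrite('pics/j3.png',v.img[:,:,::-1])
for d in robot.outline_of('wrist','rubber_block'):
    c=max(cv2.findContours(d['pixels'].astype(np.uint8),0,cv2.CHAIN_APPROX_NONE)[0],key=len)[:,0,:].astype(float)
    r=cv2.minAreaRect((back(v,c,.040)[:,:2]*1000).astype(np.float32)); print(round(d['conf'],2),d['pixel'],np.round(r[0],1),np.round(r[1],1),round(r[2],2))
g=cv2.GaussianBlur(cv2.cvtColor(v.img,cv2.COLOR_RGB2GRAY),(0,0),.7).astype(np.float32)
def prof(P0,P1,z,n):
    t=np.linspace(0,1,n)[:,None]; q=np.array(P0)*(1-t)+np.array(P1)*t
    px=proj(v,place(np.c_[q,np.full(n,z)],p)).astype(np.float32); return cv2.remap(g,px[:,:1].copy(),px[:,1:].copy(),cv2.INTER_LINEAR)[:,0].astype(int).tolist()
for x in(-.02,.0,.02): print('y 20..35',prof((x,.02),(x,.035),.04,16),'y -20..-35',prof((x,-.02),(x,-.035),.04,16))
for y in(-.015,.015): print('x 45..60',prof((.045,y),(.06,y),.04,16),'x -45..-60',prof((-.045,y),(-.06,y),.04,16))
E
```

```text
16.2 [0.3883 0.0171 0.2016] [-3.1264e+00 -3.0700e-01  9.0000e-04] [ 0.7  0.  -0.1] [ 0.02  0.   -0.02] 0.0708
tool yaw 0.1958 block err jig [-0.0609  0.0006  0.2016] tilt [-6.e-04  1.e-04 -1.e+00]
0.95 [550.1, 105.8] [ 500.1 -199.2] [49.3 97.3] 46.59
0.73 [596.4, 217.4] [ 397.1 -298. ] [53.2 97.4] 44.2
0.72 [322.2, 112.2] [446.2  27.6] [96.7 49. ] 11.15
0.68 [325.9, 20.9] [531.7  43.3] [35.7 89.1] 11.22
0.65 [463.4, 222.4] [ 359.1 -150.4] [98.3 48.5] 31.94
0.43 [321.6, 63.7] [465.5  30.7] [170.5 122.3] 11.21
y 20..35 [82, 78, 72, 62, 52, 51, 56, 60, 61, 62, 63, 62, 62, 63, 62, 62] y -20..-35 [100, 95, 91, 106, 130, 141, 131, 118, 112, 112, 113, 112, 112, 112, 112, 112]
y 20..35 [96, 90, 79, 65, 53, 52, 58, 61, 62, 63, 63, 63, 63, 63, 63, 63] y -20..-35 [102, 95, 91, 101, 122, 133, 128, 118, 114, 114, 114, 113, 113, 112, 112, 112]
y 20..35 [90, 86, 77, 65, 55, 56, 60, 62, 63, 64, 64, 64, 64, 64, 64, 64] y -20..-35 [123, 111, 99, 106, 128, 138, 131, 119, 113, 113, 115, 115, 116, 116, 115, 113]
x 45..60 [92, 110, 143, 162, 164, 151, 123, 94, 80, 83, 93, 102, 108, 109, 105, 96] x -45..-60 [106, 105, 102, 96, 88, 82, 84, 91, 99, 106, 109, 110, 110, 110, 109, 108]
x 45..60 [86, 104, 137, 155, 152, 130, 102, 83, 80, 86, 98, 107, 110, 110, 107, 98] x -45..-60 [98, 100, 101, 100, 93, 84, 83, 90, 98, 104, 107, 108, 109, 109, 109, 107]
```

The block is down and square in the pocket: yaw 0.195, centred about 2 mm toward the robot, inside the 3 mm clearance. Before going to the bar, I'll check its position and how close the rear shelf is.

```bash
python3 - <<'E'
from h import *
s=robot.read_state(); print(np.round(s['q'],3))
t=view('top'); sc=view('scene'); p=[.4487,.0273,.195]
f=lambda X,Y:[230+X/3.7,130+Y/3.7]
for z in(0,.1,.2,.25,.3): print(z,'top edge@top',back(t,[[290,123],[290,137]],z)[:,:2].round(3).tolist(),'scene topedge',back(sc,[f(200,0),f(30,150)],z)[:,:2].round(3).tolist(),'scene bottom',back(sc,[f(100,235),f(200,100)],z)[:,:2].round(3).tolist())
# flap/bar check
for v in(t,sc):
    y=biggest(yellow(v)); print('flap',v.name,fit([(v,y)],FLAP,p,(.004,.004,.03)))
    bar=place(np.array([[.2045,-.043,.185],[.2045,.043,.185],[.2045,0,.185]]),p); print('bar px',proj(v,bar).round(1).tolist())
    g=cv2.cvtColor(v.img,cv2.COLOR_RGB2GRAY).astype(np.float32)
    L=np.linspace(-.03,.03,41); 
    for yy in(-.02,0,.02):
        if v.name=='top': q=np.c_[.2045+L,np.full(41,yy),np.full(41,.185)]
        else: q=np.c_[np.full(41,.2045),np.full(41,yy),.185+L]
        px=proj(v,place(q,p)).astype(np.float32); print(cv2.remap(g,px[:,:1].copy(),px[:,1:].copy(),cv2.INTER_LINEAR)[:,0].astype(int).tolist())
# profile of top image column brightness for shelf
g=cv2.cvtColor(t.img,cv2.COLOR_RGB2GRAY); print(g[60:165,270:310].mean(1).astype(int).tolist())
E
```

```text
[-0.088 -0.476  2.018  0.     1.601  1.287]
0 top edge@top [[0.825, 0.084], [0.776, 0.085]] scene topedge [[0.921, -0.441], [0.939, -0.144]] scene bottom [[0.806, -0.077], [0.829, -0.296]]
0.1 top edge@top [[0.797, 0.076], [0.752, 0.077]] scene topedge [[0.847, -0.333], [0.863, -0.06]] scene bottom [[0.741, 0.001], [0.762, -0.2]]
0.2 top edge@top [[0.769, 0.068], [0.727, 0.068]] scene topedge [[0.772, -0.225], [0.787, 0.024]] scene bottom [[0.675, 0.079], [0.695, -0.104]]
0.25 top edge@top [[0.755, 0.064], [0.715, 0.064]] scene topedge [[0.734, -0.171], [0.748, 0.065]] scene bottom [[0.643, 0.118], [0.661, -0.055]]
0.3 top edge@top [[0.741, 0.06], [0.703, 0.06]] scene topedge [[0.697, -0.117], [0.71, 0.107]] scene bottom [[0.61, 0.157], [0.627, -0.007]]
flap top (array([0.44666438, 0.02891733, 0.19841651]), np.float64(0.06938552856445312))
bar px [[305.5, 161.1], [277.0, 167.3], [291.2, 164.2]]
[120, 118, 119, 121, 121, 119, 117, 114, 111, 107, 106, 106, 107, 108, 112, 119, 129, 144, 157, 167, 171, 168, 163, 156, 150, 147, 143, 140, 138, 136, 135, 139, 138, 128, 119, 113, 109, 107, 1
[... 959 characters left out ...]
 145, 139, 131]
[141, 146, 153, 155, 153, 151, 147, 142, 137, 135, 135, 136, 141, 148, 155, 163, 170, 177, 183, 189, 194, 198, 200, 202, 202, 201, 200, 194, 189, 182, 172, 165, 158, 151, 145, 144, 146, 148, 149, 150, 152]
[119, 119, 112, 105, 100, 97, 95, 97, 103, 114, 124, 125, 117, 111, 108, 105, 101, 98, 98, 101, 100, 97, 94, 93, 97, 102, 105, 106, 107, 106, 104, 101, 98, 98, 105, 114, 120, 121, 114, 101, 88, 80, 78, 78, 79, 81, 83, 85, 85, 84, 83, 81, 78, 75, 72, 73, 76, 78, 74, 69, 72, 64, 48, 37, 42, 58, 59, 64, 73, 75, 71, 54, 42, 57, 86, 105, 108, 110, 113, 115, 114, 114, 113, 113, 107, 96, 105, 119, 124, 123, 121, 120, 120, 119, 119, 119, 118, 120, 118, 121, 126, 129, 131, 128, 128]
```

The bar is confirmed at (0.649, 0.067, 0.185) in both fixed cameras, and the shelf front is at x ≈ 0.78 and about 0.2 m high. I'll turn −90° and go above the bar.

carry_out(rows=[[0, 0, -0.03, 0, 0, -8], [0.02, 0, -0.05, 0, 0, -18], [0.06, 0, -0.06, 0, 0, -28], [0.1, 0.001, -0.06, 0, 0, -38], [0.14, 0.001, -0.06, 0, 0, -48], [0.18, 0.001, -0.06, 0, 0, -58], [0.215, 0.002, -0.06, 0, 0, -68], [0.245, 0.002, -0.06, 0, 0, -78], [0.26, 0.002, -0.055, 0, 0, -86], [0.2657, 0.002, -0.048, 0, 0, -90], [0.2657, 0.002, -0.045, 0, 0, -90], [0.2657, 0.002, -0.045, 0, 0, -90]], jaw=110)

```text
t: 17.9
tool_pos: [0.649, 0.0667, 0.2463]
orientation: [-1.995, -2.425, 0.002]
force: [-0.2, 0.4, -0.4]
opening: 0.0526
gripper_force: 0.0
```

```bash
cat > bar.py <<'E'
from h import *
s=robot.read_state(); R=Rn.from_rotvec(s['orientation']).as_matrix(); tp=np.array(s['tool_pos']); p=np.array([.4487,.0273,.195])
print(s['t'],tp.round(4),'yaw-jig',(np.arctan2(R[1,0],R[0,0])-p[2]).round(4),'tilt',R[:,2].round(4),np.round(s['force'],1),np.round(s['wrist_torque'],2),round(s['opening'],4),s['gripper_force'],np.round(s['q'],2))
J=np.array([[np.cos(p[2]),-np.sin(p[2]),0],[np.sin(p[2]),np.cos(p[2]),0],[0,0,1]])
print('tool in jig',((tp-[p[0],p[1],0])@J).round(4)); v=view('wrist')
B=place(np.array([[.2045,-.03,.185],[.2045,.0,.185],[.2045,.03,.185]]),p); print('bar in tool',((B-tp)@R).round(4).tolist(),'px',proj(v,B).round(1).tolist())
g=cv2.cvtColor(v.img,cv2.COLOR_RGB2GRAY).astype(np.float32); L=np.linspace(-.024,.024,33)
for yy in(.005,.015,.025):
    px=proj(v,place(np.c_[.2045+L,np.full(33,yy),np.full(33,.185)],p)).astype(np.float32); print(cv2.remap(g,px[:,:1].copy(),px[:,1:].copy(),cv2.INTER_LINEAR)[:,0].astype(int).tolist())
cv2.imwrite('pics/bar.png',v.img[:,:,::-1])
E
python3 bar.py
```

```text
17.9 [0.649  0.0667 0.2463] yaw-jig 1.57 tilt [-1.6e-03 -1.0e-04 -1.0e+00] [-0.2  0.4 -0.4] [ 0.   -0.04 -0.02] 0.0526 0.0 [ 0.02  0.26  1.25 -0.    1.63 -0.17]
tool in jig [ 2.041e-01 -2.000e-04  2.463e-01]
bar in tool [[-0.0299, 0.0005, 0.0613], [0.0001, 0.0005, 0.0613], [0.0301, 0.0005, 0.0613]] px [[324.3, 236.8], [324.4, 201.2], [324.4, 163.1]]
[193, 168, 162, 164, 168, 170, 168, 168, 175, 178, 178, 172, 165, 199, 225, 236, 240, 242, 239, 232, 211, 182, 193, 222, 193, 186, 181, 179, 182, 179, 176, 171, 164]
[190, 180, 184, 187, 190, 189, 187, 188, 183, 171, 169, 166, 163, 199, 226, 235, 240, 241, 238, 232, 212, 194, 212, 192, 185, 179, 176, 178, 180, 185, 185, 191, 213]
[198, 186, 184, 185, 187, 187, 189, 184, 180, 186, 186, 169, 165, 198, 225, 235, 239, 241, 238, 232, 212, 175, 161, 154, 158, 166, 176, 182, 176, 131, 166, 229, 240]
```

carry_out(rows=[[0, 0, 0.02, 0, 0, 0], [0, 0.0005, 0.045, 0, 0, 0], [0, 0.0005, 0.065, 0, 0, 0], [0, 0.0005, 0.08, 0, 0, 0], [0, 0.0005, 0.088, 0, 0, 0], [0, 0.0005, 0.091, 0, 0, 0], [0, 0.0005, 0.091, 0, 0, 0]])

```text
t: 18.82
tool_pos: [0.6503, 0.0669, 0.1568]
orientation: [1.993, 2.427, 0.001]
force: [-0.3, 0.1, 1.0]
opening: 0.0528
gripper_force: 0.0
```

carry_out(rows=[[0, 0, 0, 0, 0, 0], [0, 0, 0, 0, 0, 0], [0, 0, 0, 0, 0, 0], [0, 0, 0, 0, 0, 0], [0, 0, 0, 0, 0, 0], [0, 0, 0, 0, 0, 0]], jaw=255, force=20)

```text
t: 19.58
tool_pos: [0.6503, 0.0669, 0.1563]
orientation: [1.993, 2.428, 0.001]
force: [2.0, 1.3, -0.5]
opening: 0.0138
gripper_force: 20.0
```

```bash
python3 bar.py | head -3
```

```text
19.575 [0.6503 0.0669 0.1563] yaw-jig 1.5717 tilt [ 6.e-04  1.e-04 -1.e+00] [ 2.   1.3 -0.5] [ 0.05 -0.45 -0.01] 0.0138 19.999790489673615 [ 0.02  0.29  1.38  0.    1.47 -0.17]
tool in jig [ 2.054e-01 -2.000e-04  1.563e-01]
bar in tool [[-0.0298, -0.0009, -0.0287], [0.0002, -0.0009, -0.0287], [0.0302, -0.0009, -0.0287]] px [[322.4, 303.9], [322.4, 254.8], [322.5, 200.1]]
```

The bar is gripped at 13.8 mm. Swinging it up along the arc.

carry_out(rows=[[0, -0.0042, -0.0038, 0, 0, 0], [0, -0.01, -0.0087, 0, 0, 0], [0, -0.0176, -0.0145, 0, 0, 0], [0, -0.0254, -0.0199, 0, 0, 0], [0, -0.0335, -0.0249, 0, 0, 0], [0, -0.0418, -0.0295, 0, 0, 0], [0, -0.0503, -0.0337, 0, 0, 0], [0, -0.059, -0.0374, 0, 0, 0], [0, -0.0661, -0.0401, 0, 0, 0], [0, -0.0715, -0.0419, 0, 0, 0], [0, -0.0734, -0.0425, 0, 0, 0], [0, -0.0734, -0.0425, 0, 0, 0]])

```text
t: 21.12
tool_pos: [0.5779, 0.0524, 0.1994]
orientation: [1.993, 2.427, 0.001]
force: [3.6, 0.0, 6.0]
opening: 0.0131
gripper_force: 20.0
```

```bash
python3 bar.py | head -2; python3 - <<'E'
from h import *
t=view('top'); m=yellow(t); print(biggest(m).sum())
E
```

```text
21.125 [0.5779 0.0524 0.1994] yaw-jig 1.5715 tilt [ 7.e-04 -1.e-04 -1.e+00] [3.6 0.  6. ] [ 0.02 -0.83  0.02] 0.0131 20.00621348619461 [ 0.    0.08  1.54 -0.    1.52 -0.19]
tool in jig [ 0.1316 -0.0004  0.1994]
118.0
```

carry_out(rows=[[0, -0.0036, -0.0011, 0, 0, 0], [0, -0.011, -0.003, 0, 0, 0], [0, -0.0184, -0.0047, 0, 0, 0], [0, -0.0259, -0.0061, 0, 0, 0], [0, -0.0334, -0.0071, 0, 0, 0], [0, -0.041, -0.0079, 0, 0, 0], [0, -0.0466, -0.0083, 0, 0, 0], [0, -0.0524, -0.0085, 0, 0, 0], [0, -0.0561, -0.0085, 0, 0, 0], [0, -0.0566, -0.0085, 0, 0, 0], [0, -0.0566, -0.0085, 0, 0, 0], [0, -0.0566, -0.0085, 0, 0, 0]])

```text
t: 22.72
tool_pos: [0.5225, 0.0416, 0.2071]
orientation: [-1.993, -2.428, 0.0]
force: [1.6, -1.5, 0.8]
opening: 0.0133
gripper_force: 20.0
```

```bash
python3 bar.py | head -2; python3 - <<'E'
from h import *
p=[.4487,.0273,.195]
for c in('top','scene'):
    v=view(c); m=yellow(v); best=[]
    ms=biggest(m) if m.sum()>10 else m; ys,xs=np.nonzero(ms); print(c,ms.sum(),xs.min(),xs.max(),ys.min(),ys.max())
    for a in np.arange(-.1,.12,.02):
        u=np.array([np.sin(a),0,np.cos(a)]); n=np.array([np.cos(a),0,-np.sin(a)])
        F=np.array([[.075,0,.046]+u*r+n*k*.005+[0,j*.04,0] for r in(.015,.145) for j in(-1,1) for k in(-1,1)])
        h=hullmask(v,place(F,p)); best.append((round(1-np.minimum(h,ms).sum()/np.maximum(h,ms).sum(),3),round(a,2)))
    print(sorted(best)[:5])
    b=proj(v,place(np.array([[.075,-.043,.236],[.075,.043,.236]]),p)); print('bar ends expected',b.round(1).tolist())
E
```

```text
22.725 [0.5225 0.0416 0.2071] yaw-jig 1.5717 tilt [-3.e-04  0.e+00 -1.e+00] [ 1.6 -1.5  0.8] [-0.34 -0.51  0.04] 0.0133 20.005536675453186 [-0.02 -0.08  1.68  0.    1.54 -0.21]
tool in jig [ 0.0751 -0.0003  0.2071]
top 117.0 514 531 163 169
[(np.float32(1.0), np.float64(-0.1)), (np.float32(1.0), np.float64(-0.08)), (np.float32(1.0), np.float64(-0.06)), (np.float32(1.0), np.float64(-0.04)), (np.float32(1.0), np.float64(-0.02))]
bar ends expected [[314.3, 202.6], [284.3, 209.1]]
scene 327.0 522 542 0 43
[(np.float32(1.0), np.float64(-0.1)), (np.float32(1.0), np.float64(-0.08)), (np.float32(1.0), np.float64(-0.06)), (np.float32(1.0), np.float64(-0.04)), (np.float32(1.0), np.float64(-0.02))]
bar ends expected [[311.6, 185.4], [301.7, 205.4]]
```

```bash
python3 - <<'E'
from h import *
p=[.4487,.0273,.195]
v=view('scene'); m=yellow(v); roi=np.zeros_like(m); roi[150:280,240:370]=1; ms=biggest(m*roi); ys,xs=np.nonzero(ms); print(ms.sum(),xs.min(),xs.max(),ys.min(),ys.max())
best=[]
for a in np.arange(-.12,.14,.02):
    u=np.array([np.sin(a),0,np.cos(a)]); n=np.array([np.cos(a),0,-np.sin(a)])
    F=np.array([[.075,0,.046]+u*r+n*k*.005+[0,j*.04,0] for r in(.015,.145) for j in(-1,1) for k in(-1,1)])
    h=hullmask(v,place(F,p)); best.append((float(round(1-np.minimum(h,ms).sum()/np.maximum(h,ms).sum(),3)),round(float(a),2)))
print(best)
w=view('wrist'); 
for d in robot.outline_of('wrist','rubber_block')[:4]: print(round(d['conf'],2),d['pixel'],back(w,[d['pixel']],.04)[0].round(3))
g=cv2.cvtColor(w.img,cv2.COLOR_RGB2GRAY).astype(np.float32); L=np.linspace(-.03,.03,41)
for yy in(.022,.036):
    px=proj(w,place(np.c_[.075+L,np.full(41,yy),np.full(41,.236)],p)).astype(np.float32); print(px[20],cv2.remap(g,px[:,:1].copy(),px[:,1:].copy(),cv2.INTER_LINEAR)[:,0].astype(int).tolist())
E
```

```text
275.0 303 312 200 242
[(0.574999988079071, -0.12), (0.5, -0.1), (0.4020000100135803, -0.08), (0.33000001311302185, -0.06), (0.30799999833106995, -0.04), (0.31299999356269836, -0.02), (0.34599998593330383, 0.0), (0.3790000081062317, 0.02), (0.41499999165534973, 0.04), (0.4729999899864197, 0.06), (0.5210000276565552, 0.08), (0.5649999976158142, 0.1), (0.5989999771118164, 0.12)]
0.88 [159.1, 286.9] [ 0.355 -0.139  0.04 ]
0.7 [252.5, 166.7] [0.447 0.031 0.04 ]
0.47 [158.7, 374.5] [ 0.359 -0.276  0.04 ]
[323.9791  215.28403] [125, 124, 125, 125, 125, 126, 126, 126, 126, 126, 125, 128, 124, 127, 127, 137, 174, 204, 199, 129, 128, 129, 129, 126, 123, 127, 130, 129, 128, 130, 129, 129, 130, 131, 135, 201, 199, 133, 141, 161, 162]
[324.0331  188.44374] [119, 123, 120, 125, 137, 146, 151, 152, 155, 143, 99, 83, 89, 99, 93, 133, 166, 130, 125, 129, 127, 129, 130, 128, 123, 127, 126, 127, 126, 125, 108, 116, 117, 117, 125, 128, 127, 125, 139, 165, 167]
```

```bash
python3 - <<'E'
from h import *
p=[.4487,.0273,.195]; v=view('scene'); now=v.img
for nm,img,a0 in(('start',cv2.imread('pics/scene.png')[:,:,::-1].copy(),.75),('now',now,0.)):
    v.img=img; m=yellow(v); roi=np.zeros_like(m); roi[150:280,240:370]=1; ms=biggest(m*roi); C=np.argwhere(ms>0).mean(0)[::-1]
    for a in a0+np.array([-.06,-.03,0,.03,.06]):
        u=np.array([np.sin(a),0,np.cos(a)]); n=np.array([np.cos(a),0,-np.sin(a)])
        F=np.array([[.075,0,.046]+u*r+n*k*.005+[0,j*.04,0] for r in(.015,.145) for j in(-1,1) for k in(-1,1)])
        h=hullmask(v,place(F,p)); H=np.argwhere(h>.5).mean(0)[::-1]; print(nm,round(a,2),round(float(1-np.minimum(h,ms).sum()/np.maximum(h,ms).sum()),3),(H-C).round(2))
s=robot.read_state(); print(s['force'],s['wrist_torque'],s['t'])
E
```

```text
start 0.69 0.177 [ 0.45 -1.08]
start 0.72 0.15 [ 0.03 -0.84]
start 0.75 0.151 [-0.51 -0.59]
start 0.78 0.167 [-1.04 -0.42]
start 0.81 0.19 [-1.53 -0.12]
now -0.06 0.343 [ 1.08 -0.83]
now -0.03 0.318 [ 0.46 -1.47]
now 0.0 0.358 [-0.34 -1.25]
now 0.03 0.412 [-1.26 -1.56]
now 0.06 0.483 [-1.94 -1.41]
[ 1.09470828 -1.57995405  0.8215888 ] [-0.32732983 -0.48482901  0.03107972] 23.075
```

The scene camera shows the same half-pixel bias with the flap at its known start angle, so the flap is upright to within about 0.01 rad. Handing in.

```bash
python3 -c "
from plant import robot
print(robot.close_job())"
```

```text
the job is handed in; nothing more can be done
None
```

The black block lies flat and square in the pocket and is released, and the gripper is holding the flap's bar at its balance point (upright to about 0.01 rad by my measurements); I handed the job in at about 23 s.

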